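# Hang the tray carrier on the rail and push it in past the catch

## Robot

A 6-joint arm with a two-finger parallel gripper is mounted at the origin on a cart in front of the work surface, level with it; the furniture and walls round the work are solid. World frame = base frame: x ahead of the robot, y to its left, z up, the work surface at z = 0. Lengths are in m, angles in rad, forces in N, time in s.
With the tool pointing down it reaches from about 0.275 to 0.875 m from the base axis. Payload 12.5 kg.
Tool frame: the origin (TCP) lies between the finger pads; the fingertips stand 14 mm ahead of it and the grasp point (between the pads) lies 5 mm behind it; z points along the fingers, y is the line along which they close (so a half turn about z gives the same grasp; the last joint's range is limited). The gripper opens to 85 mm and grips with 20 to 120 N. Pads are 22 mm wide; open, the fingers measure 114 mm over their backs; the gripper's body (76 mm by 85 mm) begins 54 mm behind the grasp point. The pads swing forward as they close: fully open they stand 13 mm farther back than shut.
Start: joints at [1.216, 0.351, 1.652, -0, 1.139, -0.085], TCP at [0.147, 0.53, 0.245] pointing down, gripper open.
Joint ranges: [-2.75, 2.75], [-0.79, 2.1], [0.01, 2.65], [-1.57, 4.71], [0.07, 3.14], [-2.87, 2.87]. Speed limits (rad/s): [2.22, 2.22, 2.79, 3.14, 3.14, 3.14].

## Interface

Orientations are given as a unit quaternion [x, y, z, w].
In Python, from station import bot, imaging gives the robot as it stands.
- The arm moves only by the tool jog_arm, never from a script. Its argument "rows" is a list of rows, each a list of 3 entries, a list of its own where there are three numbers: the shift along the tool's x, y, z in cm, then the turn about the tool's z in degrees, then the closure, from 0 (fully open) to 1 (shut). In form: [[[dx, dy, dz], yaw, gripper], ...]. A call has exactly 10 rows; each row shifts and turns the commanded pose from where the row before left it, along the tool's axes as they then stand; what a row does not reach is not made up. A row lasts 1/12 s, in which the tool goes at most 41.7 mm and 7.16 degrees, less where a joint would pass 70% of its speed; a pose out of reach is approached as far as the arm can. A call is refused whole if a number of a shift passes 4.17 or a number of a turn 7.16, either way. A call with a gripper value outside its range is refused whole. The fingers move at their own pace and stop on an object; "grip_force" is the grip in N (left out, the last holds). Time passes only in rows, so rows that do not move let the fingers close, or fill a call up. It gives the time, the measured TCP pose, the force, the opening and the grip force at its end, in the units of the state.
- bot.observe(): the state, without advancing time (a new reading comes with each control period).
- imaging.grab_frame(name): name is "scene" or "top" or "wrist"; returns a dict with "color" (480x640x3 uint8, red, green, blue), "intrinsics" (3x3 intrinsics, pixels), "R" (3x3) and "t" (3): a world point X has camera coordinates R X + t. Camera axes: x right, y down, z forward; pixel columns grow to the right and rows downward; lengths in m; the calibration is good to about 2 mm. A picture is of the moment at which its call begins. There is no depth.
- bot.job_done(): hands the job in; it is judged then, once.
Trained networks look in a picture, given as the dict that the camera call returned (one of the last four; its "shot" number tells which), for a name from the list of things; names that differ only in an ending like _2 or _b are one class to them, and where a whole thing is asked for, a point or a joint stands for the part that bears it (a point fixed in the world has none). Each returns a list of dicts, best first, with "score" (0 to 1); they miss things now and then, are a little off and sometimes report something else, mostly with a low value. They report only what shows in the picture. A call takes as long as a camera call.
- imaging.trace(picture, query): "mask" (480x640 bool, what is visible of it) and "rect" ([left, top, width, height] in pixels, round what is visible of it).
The state is a dict: "time": time; "joint_positions": joint angles; "qvel": joint speeds; "joint_efforts": joint torques, N m; "ee_pos": TCP position; "tcp_rot": TCP orientation; "contact_force": force on the tool from outside, world axes, zero at the start; "ft_torque": the same for the moment, N m; "gripper_width": opening from 0.0 (shut) to 1.0 (fully open); "grip_force": force on a finger pad.
Only numpy, scipy, OpenCV 4.12 (cv2) and the standard library are available. Lean on these libraries where they do the work, as an engineer would, in place of code of your own. Each camera call takes 0.05 s, during which the arm holds its last target. There are 200 camera calls.

## Task

Bring the green tray carrier to the open end of the aluminium rail, thread its rollers in there, and let go of it while both roller pairs are in the rail but it is still well short of the blue stop. Then, without gripping it, push it along the rail with closed fingers until it presses the stop's buffer in and the yellow pawl has snapped shut behind its pin, so that it stays caught there when you back off. Leave the measuring tools and the screwdriver on the bench alone.

Things in the scene. Friction and masses are not known exactly. Their poses are not given: they have to be found in the camera images.
- carrier: Loose green tray carrier, 0.26 to 0.47 kg. Upright plate 8 mm thick (x -4..4), 80 wide (y -40..40), top z 118 mm, on a tray (x -12..64, y -40..40, rim to z 19). Origin: in the plate's mid-plane, at the underside; z up, +y leads into the rail, +x is the roller side (back).
- tab (a point): Middle of the carrier's orange grip tab (10 mm in x, 30 mm in y), 145 mm above the underside, on the plate's centre line; the tab runs from 31 mm below this point to 20 mm above it. Axes are the carrier's.
- rollers (a point): Midway between the carrier's two white rollers, at carrier x 18, y 0, z 100 mm. Roller centres at y -28 and +28; discs 31 mm diameter, 13 mm wide (x 11.5..24.5), rims chamfered 2.5 mm. A neck 11 mm high, y -33..33, joins them to the plate.
- pin (a point): Centre of the upright steel pin (12 mm diameter, 16 mm high) on the front of the carrier's plate, at carrier x -10, y +20, z 100 mm. The pawl catches behind it.
- rail: Fixed aluminium C-rail, 360 mm long along its y (-150..210), axis z 145, top z 166 mm, slot facing -x. Origin: on the bench, in the plane in which the hung carrier's plate runs (carrier x about 0, same yaw). Inside z 128..162, x 10..25 mm; lips x 7..10, slot 16 mm high. Posts and bars only behind (x over 29). The low-friction rollers need only about 1 N to run. The -y end is open.
- mouth (a point): Centre of the rail's open end: rail x 18, y -150, z 145 mm; axes are the rail's. Enter here in +y; flared lead-ins (top, bottom, back) reach 19 mm further out. Roller play inside: 1.5 mm up and down, 1 mm back, 1.5 mm forward.
- run_in (a point): Rail point x 0, y -100, z 45 mm: the carrier's origin when it is wholly in the rail and centred in height (let go, it sinks 1.5 mm). Here it is far from pawl and buffer.
- buffer (a joint): How far the round black buffer of the blue stop is pressed in by the plate's leading edge, m: 0 out, 0.025 solid. Spring 1 N, rising to 7.3 N. The stop is clamped at an unmeasured place: the buffer's face, when out, is 240 to 300 mm past the mouth. Find it by feel or sight. About 0.008 when the carrier is caught.
- pawl (a joint): Angle of the yellow sprung pawl of the blue stop, rad: 0 shut, 0.5 most open. It reaches 46 mm before the buffer, along the rail's front. The pin lifts its ramp (about 0.1 rad, some 3 to 8 N of push in all); it snaps to 0 behind the pin once the buffer is 8 mm in. Short of that it is not caught: push on.
- dial_indicator: Loose dial indicator, 112x57x24 mm, lying on the bench; bystander. Origin: centre of its underside.
- micrometer: Loose micrometer, 49x129x18 mm, lying on the bench; bystander. Origin: centre of its underside.
- screwdriver: Loose red-handled screwdriver, 24x195x29 mm, lying on the bench; bystander. Origin: centre of its underside.

How it is judged:
By the outcome, as a careful person would: the job done as asked, in the order asked, and still so for the second after the job is handed in, with the robot touching nothing.
It also fails if it takes over 58 s, if anything falls off the work surface, if the arm or the gripper's body presses on something with over 40 N, if the wrist force passes 120 N, or if a joint passes its speed limit or range.

## Working session

There is one attempt and no reset: what is moved stays moved. The work goes in short steps, Python scripts to look and compute and a tool call to move; the robot and the scene stay as the last step left them, time stands still between calls to the robot, and variables do not carry over. Pictures are saved under pics/ and viewed, at most 10 in all, crops included, and the job is handed in when it is done.

Besides the shell and the picture viewer there is one more tool, called after ">>>" as name(argument=value, ...) on one line, values as JSON. jog_arm: Moves the arm, as the interface text tells. Its arguments: {"type":"object","properties":{"rows":{"type":"array"},"grip_force":{"type":"number"}},"required":["rows"]}

```bash
mkdir -p pics; cat > h.py <<'E'
import numpy as np,cv2
from station import bot,imaging
def grab(n,save=None):
    p=imaging.grab_frame(n)
    if save: cv2.imwrite('pics/'+save,p['color'][:,:,::-1])
    return p
def proj(p,X):
    c=np.asarray(X)@np.array(p['R']).T+np.array(p['t']); q=c@np.array(p['intrinsics']).T
    return q[...,:2]/q[...,2:]
def ray(p,uv,z):
    d=np.linalg.inv(p['intrinsics'])@np.array([uv[0],uv[1],1.]); R=np.array(p['R']);C=-R.T@np.array(p['t']); d=R.T@d
    return C+d*(z-C[2])/d[2]
def xf(o,yaw,P):
    c,s=np.cos(yaw),np.sin(yaw); return np.asarray(P)@np.array([[c,s,0],[-s,c,0],[0,0,1]])+np.asarray(o)
E
python3 - <<'E'
from h import *
for n in ('scene','top'):
    p=grab(n,n+'1.png')
    print(n,np.round(-np.array(p['R']).T@p['t'],3),np.round(p['intrinsics'],1).tolist())
    for q in ('carrier','tab','rail','buffer','dial_indicator','micrometer','screwdriver'):
        print(q,[(round(d['score'],2),d['rect']) for d in imaging.trace(p,q)][:2])
s=bot.observe();print(s)
E
```

```text
scene [-0.058 -0.507  0.582] [[521.4, 0.0, 315.1], [0.0, 521.4, 240.6], [0.0, 0.0, 1.0]]
carrier [(0.75, [344.5, 269.7, 70.0, 113.3])]
tab [(0.6, [344.1, 271.7, 69.3, 110.6])]
rail [(0.85, [241.5, 148.7, 137.0, 127.2])]
buffer []
dial_indicator [(0.91, [204.1, 254.5, 61.1, 26.4])]
micrometer [(0.56, [170.4, 236.8, 60.8, 20.7])]
screwdriver [(0.58, [156.7, 248.6, 60.6, 41.2])]
top [0.357 0.009 1.092] [[463.6, 0.0, 312.3], [0.0, 463.6, 235.7], [0.0, 0.0, 1.0]]
carrier [(0.83, [364.3, 241.1, 46.3, 39.3])]
tab [(0.65, [363.0, 244.1, 46.0, 38.1])]
rail [(0.76, [167.6, 149.6, 184.2, 67.7])]
buffer [(0.49, [192.1, 199.3, 19.9, 6.6])]
dial_indicator [(0.67, [226.4, 243.8, 23.4, 43.1])]
micrometer [(0.72, [171.4, 251.4, 49.8, 37.6]), (0.19, [364.0, 244.1, 46.1, 38.7])]
screwdriver [(0.69, [169.9, 292.3, 81.1, 13.0]), (0.61, [163.5, 150.4, 186.2, 68.1])]
{'time': 0.8, 'joint_positions': array([ 1.21643158e+00,  3.50693515e-01,  1.65179871e+00, -1.49036797e-06,
        1.13907652e+00, -8.46055221e-02]), 'qvel': array([ 1.53982122e-05, -4.11688585e-04,  1.58361655e-03,  7.44975536e-06,
       -3.70105318e-04,  5.85100818e-04]), 'joint_efforts': array([ 9.16918980e-04, -5.06007564e+01, -2.91625714e+01, -4.40108477e-05,
        7.57414582e-04,  5.02844060e-06]), 'ee_pos': array([0.14655065, 0.53010815, 0.2452936 ]), 'tcp_rot': array([1.34470708e-01, 9.90917569e-01, 1.15236389e-05, 3.26413166e-06]), 'contact_force': array([-0.29296133,  0.075499  ,  0.50861804]), 'ft_torque': array([-0.009645  , -0.00189304, -0.00064247]), 'grip_force': 0.0, 'gripper_width': 0.9990782083567458}
```

View pics/scene1.png

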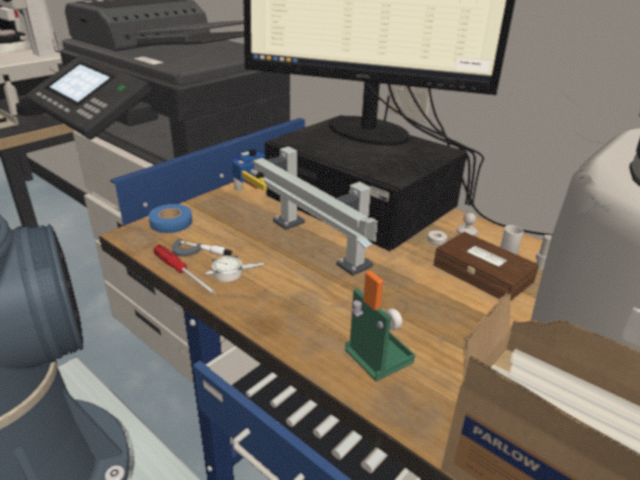

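View pics/top1.png

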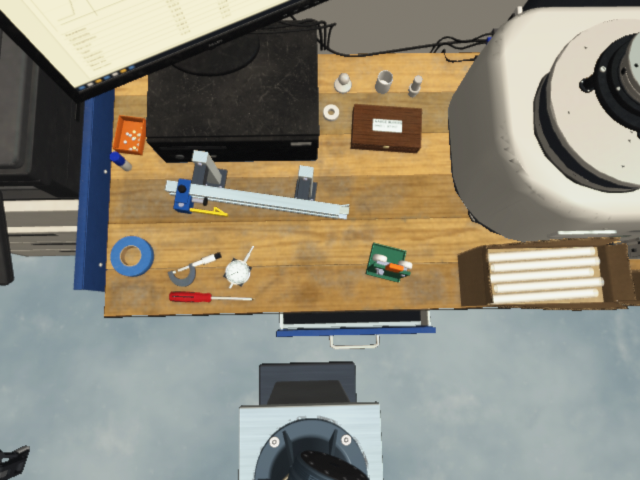

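Scene and top views: the carrier stands at about (388,262) in top, with its rollers away from the robot. The rail runs from its mouth at about (349,210) to the stop at (183,195). The tools lie at lower left. I'll zoom in to pick points.

```bash
python3 - <<'E'
import cv2,numpy as np
t=cv2.imread('pics/top1.png');s=cv2.imread('pics/scene1.png')
z=lambda im,x,y,w,h,f:cv2.resize(im[y:y+h,x:x+w],None,fx=f,fy=f,interpolation=cv2.INTER_CUBIC)
a=z(t,355,235,66,50,6);b=z(s,340,262,80,120,5)[:600,:400]
c=z(t,160,145,200,80,2); c=cv2.resize(t[145:225,160:360],(400,160),interpolation=cv2.INTER_CUBIC)
o=np.zeros((600,800,3),np.uint8);o[:300,:396]=a;o[:600,400:800]=b;o[310:470,:400]=c
cv2.imwrite('pics/crop1.png',o)
E
```

```text
(no output)
```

View pics/crop1.png

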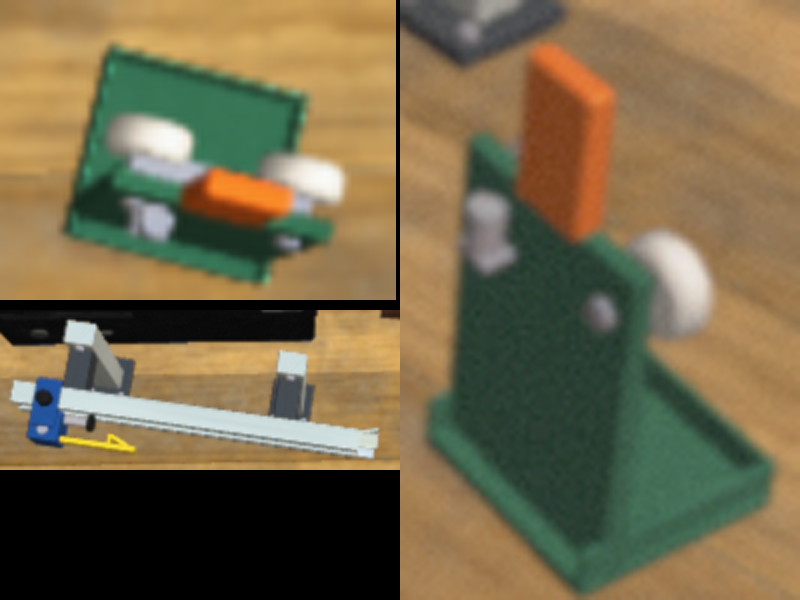

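```bash
cat > fit1.py <<'E'
from h import *
from scipy.optimize import least_squares
T=grab('top');S=grab('scene')
t6=lambda u,v:(355+u/6-.4,235+v/6-.4); s5=lambda u,v:(340+(u-400)/5-.4,262+v/5-.4); r2=lambda u,v:(160+u/2,145+(v-310)/2)
car=[(T,t6(112,48),(64,40,19)),(T,t6(305,95),(64,-40,19)),(T,t6(70,232),(-12,40,19)),(T,t6(268,280),(-12,-40,19)),
(S,s5(583,592),(-12,-40,0)),(S,s5(472,136),(-4,40,118)),(S,s5(772,465),(64,-40,19)),(S,s5(432,405),(-12,40,19)),(S,s5(487,200),(-10,20,108)),(S,s5(538,48),(-5,15,165))]
rail=[(T,r2(12,402),(7,210,166)),(T,r2(14,381),(28,210,166)),(T,r2(359,453),(7,-150,166)),(T,r2(361,430),(28,-150,166))]
def fit(L,x0):
    def f(q): return np.concatenate([proj(p,xf([q[0],q[1],0],q[2],np.array(X)/1000))-np.array(uv) for p,uv,X in L])
    r=least_squares(f,x0,loss='soft_l1');print(np.round(r.x,4),np.round(f(r.x).reshape(-1,2),1).tolist());return r.x
c=fit(car,[.28,-.17,-.2]);r=fit(rail,[.42,.05,-.12])
print('tab',xf([c[0],c[1],0],c[2],[0,0,.145]),'mouth',xf([r[0],r[1],0],r[2],[.018,-.15,.145]),'run_in',xf([r[0],r[1],0],r[2],[0,-.1,.045]))
print('mouth in scene px',proj(S,xf([r[0],r[1],0],r[2],[[.007,-.15,.166],[.007,.21,.166],[.007,-.15,.124]])))
# buffer face / blue stop left-right in top
for uv in (r2(62,395),r2(92,422),r2(135,448)):
    X=ray(T,uv,.145);d=X-[r[0],r[1],0];print('rail y',(-np.sin(r[2])*d[0]+np.cos(r[2])*d[1])+.15, 'x',np.cos(r[2])*d[0]+np.sin(r[2])*d[1])
E
python3 fit1.py
```

```text
[ 0.4442 -0.1798 -0.2744] [[-0.0, -1.9], [0.9, -1.2], [-0.5, -1.3], [-0.0, -0.6], [-0.5, 2.7], [-0.9, 0.6], [1.8, -0.1], [-0.7, -1.1], [0.4, 1.6], [-2.2, 0.7]]
[ 0.565   0.0801 -0.1636] [[-0.8, -0.4], [0.1, 0.3], [0.1, -0.7], [0.5, 0.8]]
tab [ 0.44420602 -0.17983982  0.145     ] mouth [ 0.55832914 -0.07086527  0.145     ] run_in [ 0.54871248 -0.01860133  0.045     ]
mouth in scene px [[357.0691668  222.02194198]
 [239.85080786 154.17444001]
 [355.49580787 243.88134715]]
rail y 0.31521027910851795 x 0.02607685109915881
rail y 0.27912927706943935 x 0.0020989370210380207
rail y 0.23021645463098522 x -0.01868008768211626
```

```bash
cat >> h.py <<'E'
from scipy.spatial.transform import Rotation as Ro
def pose():
    s=bot.observe();M=Ro.from_quat(s['tcp_rot']).as_matrix();return np.array(s['ee_pos']),np.arctan2(M[1,1],M[0,1]),s
def wrap(a): return (a+np.pi)%(2*np.pi)-np.pi
def plan(p1,a1,g,n,p0=None,a0=None):
    """a=world angle of tool y; rows of equal steps, tool down"""
    q,b,_=pose(); p0=q if p0 is None else p0; a0=b if a0 is None else a0
    st=(np.array(p1)-p0)/n*100; tz=-np.degrees(wrap(a1-a0))/n; out=[]
    for i in range(n):
        a=a0-np.radians(tz)*i
        ty=np.array([np.cos(a),np.sin(a),0]);tx=np.cross(ty,[0,0,-1.])
        out.append([[round(float(st@tx),2),round(float(st@ty),2),round(float(-st[2]),2)],round(float(tz),2),g])
    for i in range(0,n,10): print(out[i:i+10])
E
python3 -c "
from h import *
plan([.444,-.18,.30],-.274,0,20)"
```

```text
[[[-2.38, -3.03, -0.27], 4.51, 0], [[-2.61, -2.83, -0.27], 4.51, 0], [[-2.82, -2.61, -0.27], 4.51, 0], [[-3.02, -2.38, -0.27], 4.51, 0], [[-3.2, -2.14, -0.27], 4.51, 0], [[-3.36, -1.88, -0.27], 4.51, 0], [[-3.5, -1.61, -0.27], 4.51, 0], [[-3.61, -1.33, -0.27], 4.51, 0], [[-3.71, -1.04, -0.27], 4.51, 0], [[-3.78, -0.75, -0.27], 4.51, 0]]
[[[-3.82, -0.45, -0.27], 4.51, 0], [[-3.85, -0.15, -0.27], 4.51, 0], [[-3.85, 0.16, -0.27], 4.51, 0], [[-3.82, 0.46, -0.27], 4.51, 0], [[-3.77, 0.76, -0.27], 4.51, 0], [[-3.7, 1.05, -0.27], 4.51, 0], [[-3.61, 1.34, -0.27], 4.51, 0], [[-3.49, 1.62, -0.27], 4.51, 0], [[-3.35, 1.89, -0.27], 4.51, 0], [[-3.19, 2.15, -0.27], 4.51, 0]]
```

>>> jog_arm(rows=[[[-2.4, -3.0, -0.3], 4.5, 0], [[-2.6, -2.8, -0.3], 4.5, 0], [[-2.8, -2.6, -0.3], 4.5, 0], [[-3.0, -2.4, -0.3], 4.5, 0], [[-3.2, -2.1, -0.3], 4.5, 0], [[-3.4, -1.9, -0.3], 4.5, 0], [[-3.5, -1.6, -0.3], 4.5, 0], [[-3.6, -1.3, -0.3], 4.5, 0], [[-3.7, -1.0, -0.3], 4.5, 0], [[-3.8, -0.8, -0.3], 4.5, 0]])

```text
time: 1.73
ee_pos: [0.2964, 0.1744, 0.2757]
tcp_rot: [0.505, 0.863, 0.0, 0.0]
contact_force: [1.2, 0.2, 0.2]
gripper_width: 0.996
grip_force: 0.0
```

>>> jog_arm(rows=[[[-3.8, -0.5, -0.3], 4.5, 0], [[-3.8, -0.2, -0.3], 4.5, 0], [[-3.8, 0.2, -0.3], 4.5, 0], [[-3.8, 0.5, -0.3], 4.5, 0], [[-3.8, 0.8, -0.3], 4.5, 0], [[-3.7, 1.0, -0.3], 4.5, 0], [[-3.6, 1.3, -0.3], 4.5, 0], [[-3.5, 1.6, -0.3], 4.5, 0], [[-3.4, 1.9, -0.3], 4.5, 0], [[-3.2, 2.2, -0.3], 4.5, 0]])

```text
time: 2.57
ee_pos: [0.4454, -0.1805, 0.3055]
tcp_rot: [0.797, 0.604, 0.0, 0.0]
contact_force: [1.2, 0.9, 1.8]
gripper_width: 1.001
grip_force: 0.0
```

```bash
python3 - <<'E'
from h import *
p,a,s=pose();print(p,a,s['joint_positions'],s['time'])
W=grab('wrist','w1.png');print(-np.array(W['R']).T@W['t'],W['R'][2])
o=[.4442,-.1798,0]
P=[[0,0,145],[5,15,165],[5,-15,165],[-5,-15,165],[-5,15,165],[64,40,19],[64,-40,19],[-12,40,19],[-12,-40,19],[-10,20,108]]
print(np.round(proj(W,xf(o,-.2744,np.array(P)/1000))).tolist())
E
```

```text
[ 0.44541688 -0.18050963  0.30553973] -0.27418818875847906 [-4.81958320e-01  1.61887290e-01  1.74594989e+00  4.20807061e-05
  1.23337493e+00 -2.07784047e-01] 2.5667
[ 0.46424645 -0.11281891  0.4351485 ] [-0.07426547 -0.26596286 -0.96111831]
[[318.0, 223.0], [325.0, 208.0], [325.0, 250.0], [311.0, 250.0], [310.0, 208.0], [381.0, 155.0], [378.0, 232.0], [306.0, 155.0], [307.0, 232.0], [306.0, 188.0]]
```

View pics/w1.png

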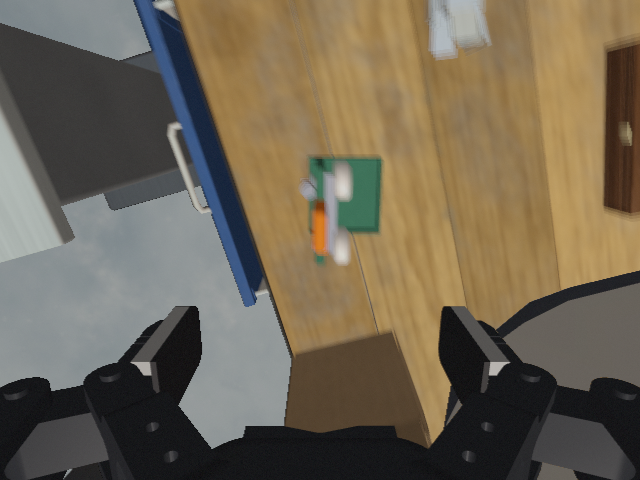

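The wrist view shows the tab at about (320,227) and the tray corners at (309,157), (381,158) and (379,232). All are within about 2 px of the predicted positions, so I'm descending to grasp.

>>> jog_arm(rows=[[[0, 0.1, 2.5], 0, 0], [[0, 0, 2.5], 0, 0], [[0, 0, 2.5], 0, 0], [[0, 0, 2.5], 0, 0], [[0, 0, 2.5], 0, 0.3], [[0, 0, 1.9], 0, 0.3], [[0, 0, 0.9], 0, 0.4], [[0, 0, 0], 0, 0.6], [[0, 0, 0], 0, 0.8], [[0, 0, 0], 0, 1]], grip_force=70)

```text
time: 3.45
ee_pos: [0.4468, -0.179, 0.1535]
tcp_rot: [0.796, 0.606, 0.0, 0.001]
contact_force: [0.5, 0.9, 0.5]
gripper_width: 0.181
grip_force: 0.5
```

>>> jog_arm(rows=[[[0, 0, 0], 0, 1], [[0, 0, 0], 0, 1], [[0, 0, 0], 0, 1], [[0, 0, 0], 0, 1], [[0, 0, 0], 0, 1], [[0, 0, 0], 0, 1], [[0, 0, 0], 0, 1], [[0, 0, 0], 0, 1], [[0, 0, 0], 0, 1], [[0, 0, 0], 0, 1]])

```text
time: 4.28
ee_pos: [0.4462, -0.1787, 0.1529]
tcp_rot: [0.796, 0.606, 0.0, 0.0]
contact_force: [-3.9, 2.2, 5.9]
gripper_width: 0.102
grip_force: 71.2
```

```bash
python3 - <<'E'
from h import *
p,a,s=pose();print(p,a,s['gripper_width'],s['grip_force'],s['contact_force'],s['time'])
r=[.565,.0801,0];ry=-.1636
# tool to carrier z offset = p z; start pose 250mm out, hung height 45mm
t=xf(r,ry,[0,-.265,p[2]+.045]);print('pre',t)
plan(t,ry,1,10)
print('r coords of tcp',xf([0,0,0],-ry,p-r))
E
```

```text
[ 0.44622989 -0.17869879  0.15290978] -0.2697845478026013 0.10237014496785198 71.2045955657959 [-3.85928423  2.22668003  5.89272928] 4.2833
pre [ 0.52183914 -0.18136155  0.19790978]
[[[0.18, 0.74, -0.45], -0.61, 1], [[0.17, 0.74, -0.45], -0.61, 1], [[0.16, 0.74, -0.45], -0.61, 1], [[0.15, 0.74, -0.45], -0.61, 1], [[0.14, 0.74, -0.45], -0.61, 1], [[0.14, 0.74, -0.45], -0.61, 1], [[0.13, 0.75, -0.45], -0.61, 1], [[0.12, 0.75, -0.45], -0.61, 1], [[0.11, 0.75, -0.45], -0.61, 1], [[0.1, 0.75, -0.45], -0.61, 1]]
r coords of tcp [-0.07503335 -0.27468737  0.15290978]
```

>>> jog_arm(rows=[[[0, 0, -1.0], 0, 1], [[0, 0, -1.5], 0, 1], [[0.2, 0.8, -1.0], -1, 1], [[0.2, 1.0, -0.5], -1, 1], [[0.2, 1.2, -0.5], -1, 1], [[0.2, 1.2, 0], -1, 1], [[0.2, 1.2, 0], -1, 1], [[0.2, 1.0, 0], -1, 1], [[0.2, 1.0, 0], -0.1, 1], [[0, 0, 0], 0, 1]])

```text
time: 5.12
ee_pos: [0.5228, -0.1808, 0.1974]
tcp_rot: [0.762, 0.647, 0.0, 0.0]
contact_force: [-0.3, -0.6, -4.3]
gripper_width: 0.102
grip_force: 69.6
```

```bash
python3 - <<'E'
from h import *
p,a,s=pose();print(p,a,s['gripper_width'],s['grip_force'],s['contact_force'],s['time'])
for n in ('top','scene','wrist'): grab(n,n+'2.png')
im={n:cv2.imread(f'pics/{n}2.png') for n in ('top','scene','wrist')}
T=cv2.resize(im['top'][170:270,310:420],(440,400),interpolation=cv2.INTER_CUBIC)
S=cv2.resize(im['scene'][190:340,320:410],(360,600),interpolation=cv2.INTER_CUBIC)
o=np.zeros((600,800,3),np.uint8);o[:400,:440]=T;o[:,440:]=S;cv2.imwrite('pics/c2.png',o)
r=[.565,.0801,0];ry=-.1636
for n in ('top','scene','wrist'):
    P=grab(n); print(n,np.round(proj(P,xf(r,ry,[[.007,-.15,.166],[.028,-.15,.166],[.018,-.15,.145],[.007,-.15,.124],[.028,-.1,.166]])),1).tolist(), proj(P,xf([p[0],p[1],0],a,[[-.005,.015,.21],[.0,0,.21],[.018,.028,.145],[-.012,-.04,.045]])).round(1).tolist())
E
```

```text
[ 0.52277296 -0.18078517  0.19738547] -0.16311979630042203 0.10176133352466787 69.63570713996887 [-0.31408479 -0.57725781 -4.31427339] 5.1167
top [[339.6, 215.8], [340.9, 205.8], [339.5, 212.7], [338.0, 219.8], [316.8, 202.3]] [[391.2, 224.0], [399.1, 222.6], [380.4, 218.2], [401.1, 243.8]]
scene [[357.1, 222.0], [366.4, 218.3], [361.1, 231.1], [355.5, 243.9], [346.3, 207.0]] [[399.8, 224.8], [409.8, 227.9], [399.4, 253.3], [411.5, 333.4]]
wrist [[342.7, -5.8], [402.2, -5.8], [367.1, 10.4], [337.7, 23.1], [411.0, -182.8]] [[310.2, 305.4], [325.9, 347.5], [362.9, 219.1], [306.4, 277.7]]
```

View pics/c2.png

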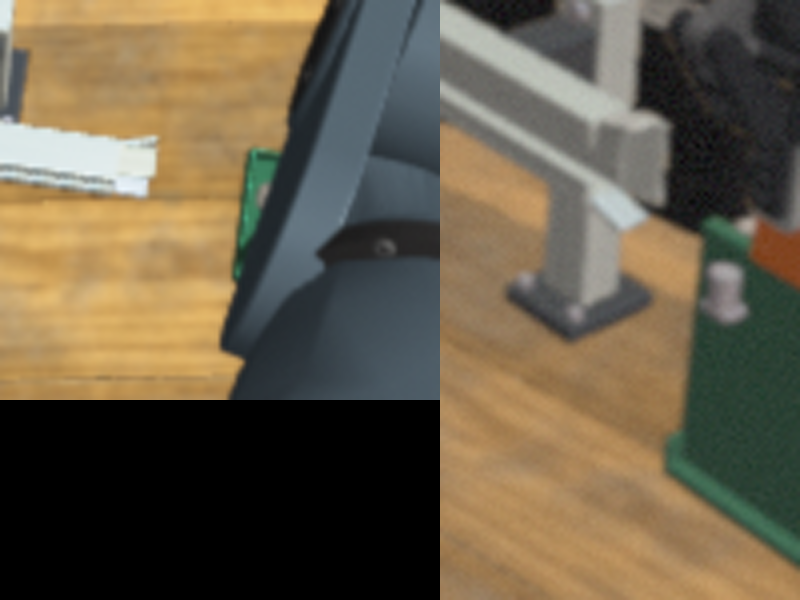

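View pics/wrist2.png

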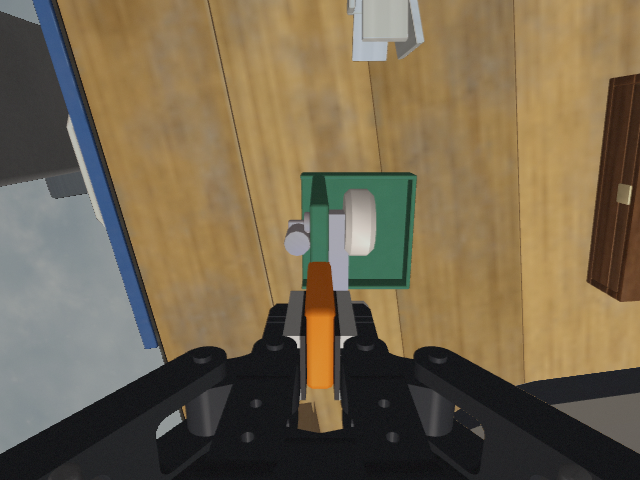

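The carrier hangs straight in the gripper: its roller is at (360,222) and predicted at (363,219). The rail mouth is at the top of the image, around (385,25), and looks a few mm further in +x than fitted. I'm moving 4 cm closer for one measuring look.

>>> jog_arm(rows=[[[-0.5, 0, 0], 0, 1], [[-1, 0, 0], 0, 1], [[-1, 0, 0], 0, 1], [[-1, 0, 0], 0, 1], [[-0.5, 0, 0], 0, 1], [[0, 0, 0], 0, 1], [[0, 0, 0], 0, 1], [[0, 0, 0], 0, 1], [[0, 0, 0], 0, 1], [[0, 0, 0], 0, 1]])

```text
time: 6.25
ee_pos: [0.515, -0.2199, 0.1973]
tcp_rot: [0.762, 0.647, 0.0, -0.0]
contact_force: [-0.5, -0.1, -3.5]
gripper_width: 0.108
grip_force: 69.6
```

```bash
python3 - <<'E'
from h import *
p,a,s=pose();print(p,a,s['contact_force'],s['time'])
W=grab('wrist','w3.png');T=grab('top','t3.png');S=grab('scene','s3.png')
w,t,c=[cv2.imread(f'pics/{n}3.png') for n in 'wts']
o=np.zeros((600,800,3),np.uint8)
o[:,:400]=cv2.resize(w[0:240,300:460],(400,600),interpolation=cv2.INTER_CUBIC) #x2.5
o[:300,400:]=cv2.resize(t[190:235,310:370],(400,300),interpolation=cv2.INTER_CUBIC) #6.667
o[300:,400:]=cv2.resize(c[205:265,320:400],(400,300),interpolation=cv2.INTER_CUBIC) #5
cv2.imwrite('pics/c3.png',o)
r=[.565,.0801,0];ry=-.1636
P=xf(r,ry,np.array([[7,-150,166],[28,-150,166],[7,-150,124],[7,-150,137],[7,-100,166],[28,-100,166]])/1000)
print((proj(W,P)-[300,0])@np.eye(2)*2.5);print((proj(T,P)-[310,190])*6.667+[400,0]);print((proj(S,P)-[320,205])*5+[400,300])
E
```

```text
[ 0.51495721 -0.2199475   0.19729319] -0.1628422281208544 [-0.47766351 -0.10501409 -3.53385107] 6.25
[[ 108.04823338 -356.95042695]
 [ 268.86540063 -356.83833631]
 [  94.13625267 -199.86176919]
 [  97.6892695  -239.98104884]
 [ 115.13131866 -880.53738812]
 [ 294.80755352 -880.37374359]]
[[597.27751629 171.73098117]
 [606.28795593 105.43449946]
 [587.00390714 198.43584498]
 [590.0904664  190.41274974]
 [435.5765816  148.44305004]
 [445.16447075  82.24056889]]
[[585.25698877 385.07171643]
 [631.88559904 366.46301392]
 [577.39260331 494.36713645]
 [579.78439436 461.1271828 ]
 [485.08476137 327.08909301]
 [531.27690261 309.90264756]]
```

View pics/c3.png

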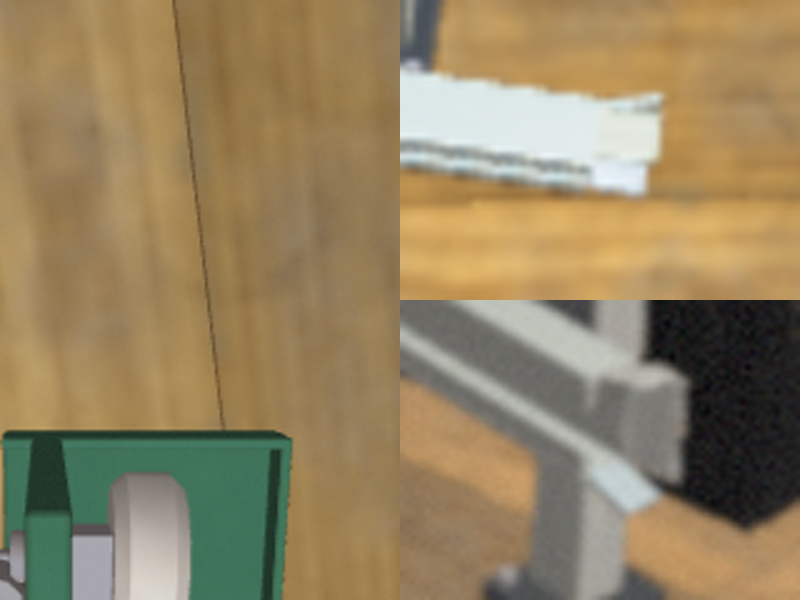

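I moved the wrong way: +x is forward for the tool at this yaw. Correcting that.

>>> jog_arm(rows=[[[0.5, 0, 0], 0, 1], [[1, 0, 0], 0, 1], [[1, 0, 0], 0, 1], [[1, 0, 0], 0, 1], [[1, 0, 0], 0, 1], [[1, 0, 0], 0, 1], [[1, 0, 0], 0, 1], [[0.5, 0, 0], 0, 1], [[0, 0, 0], 0, 1], [[0, 0, 0], 0, 1]])

```text
time: 7.23
ee_pos: [0.5264, -0.151, 0.1973]
tcp_rot: [0.762, 0.647, -0.0, 0.0]
contact_force: [-1.1, 0.3, -3.6]
gripper_width: 0.105
grip_force: 69.6
```

```bash
python3 - <<'E'
from h import *
p,a,s=pose();print(p,a,s['contact_force'],s['time'])
W=grab('wrist','w4.png');S=grab('scene','s4.png')
w,c=[cv2.imread(f'pics/{n}4.png') for n in 'ws']
o=np.zeros((600,800,3),np.uint8)
o[:]=0; z=cv2.resize(w[0:200,310:440],(390,600),interpolation=cv2.INTER_CUBIC);o[:,:390]=z #x3
o[:,400:]=cv2.resize(c[200:320,335:415],(400,600),interpolation=cv2.INTER_CUBIC) #5
cv2.imwrite('pics/c4.png',o)
r=[.565,.0801,0];ry=-.1636
P=xf(r,ry,np.array([[7,-150,166],[28,-150,166],[7,-150,124],[7,-150,137],[10,-169,166],[25,-169,166],[10,-169,124],[25,-169,124]])/1000)
print(((proj(W,P)-[310,0])*3).round());print(((proj(S,P)-[335,200])*5+[400,0]).round())
print(((proj(W,xf([p[0],p[1],0],a,np.array([[11.5,43,145],[24.5,43,145],[4,40,163],[-4,40,163],[64,40,64]])/1000))-[310,0])*3).round())
E
```

```text
[ 0.52635661 -0.15104476  0.1973039 ] -0.1626300733981887 [-1.06529169  0.28059299 -3.61442153] 7.2333
[[ 90. 257.]
 [259. 257.]
 [ 77. 281.]
 [ 81. 275.]
 [111. 414.]
 [228. 414.]
 [ 94. 406.]
 [187. 406.]]
[[510. 110.]
 [557.  91.]
 [502. 219.]
 [505. 186.]
 [557. 131.]
 [591. 117.]
 [548. 241.]
 [581. 226.]]
[[106. 562.]
 [192. 562.]
 [ 59. 603.]
 [  1. 604.]
 [326. 520.]]
```

View pics/c4.png

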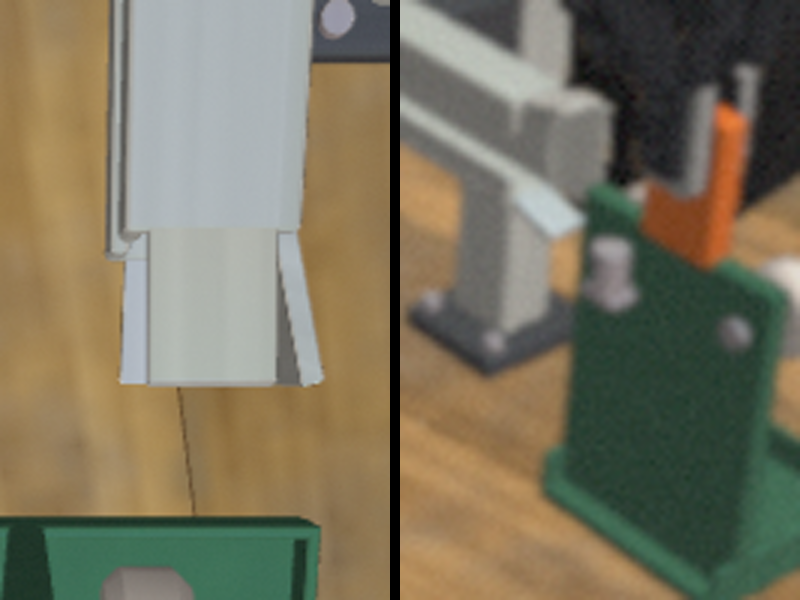

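The wrist crop shows the rail's top plate ending at v≈230, spanning u 125–300 where 90–259 was predicted. So the rail sits about 4.3 mm further in +x and 3.4 mm in +y than fitted, while its yaw matches. The carrier itself matches its prediction to within 1 mm. I'm shifting by that amount and entering the lead-in.

>>> jog_arm(rows=[[[0, 0.2, -0.05], 0, 1], [[0, 0.25, 0], 0, 1], [[0, 0, 0], 0, 1], [[0.5, 0, 0], 0, 1], [[0.7, 0, 0], 0, 1], [[0.8, 0, 0], 0, 1], [[0.8, 0, 0], 0, 1], [[0.7, 0, 0], 0, 1], [[0.4, 0, 0], 0, 1], [[0, 0, 0], 0, 1]])

```text
time: 8.17
ee_pos: [0.5372, -0.1124, 0.1978]
tcp_rot: [0.762, 0.648, 0.0, -0.0]
contact_force: [0.1, 0.3, -3.0]
gripper_width: 0.102
grip_force: 69.7
```

```bash
cat >> h.py <<'E'
RY=-.1636; RR=xf([.565,.0801,0],RY,[.0043,.0034,0])
def rc():
    p,a,s=pose(); f=xf([0,0,0],-RY,s['contact_force'])
    print('t',round(s['time'],2),'rail xyz mm',(1000*xf([0,0,0],-RY,p-RR)).round(1),'yaw err',round(a-RY,4),'F rail',f.round(1),'T',np.round(s['ft_torque'],2),'w',round(s['gripper_width'],3))
E
python3 - <<'E'
from h import *
rc()
W=grab('wrist','w5.png')
w=cv2.imread('pics/w5.png')
cv2.imwrite('pics/c5.png',cv2.resize(w[120:320,280:440],(640,600) ,interpolation=cv2.INTER_CUBIC)[:, :])
E
```

```text
t 8.17 rail xyz mm [  -0.4 -197.9  197.8] yaw err 0.0015 F rail [ 0.   0.3 -3. ] T [ 0.07  0.05 -0.02] w 0.102
```

View pics/c5.png

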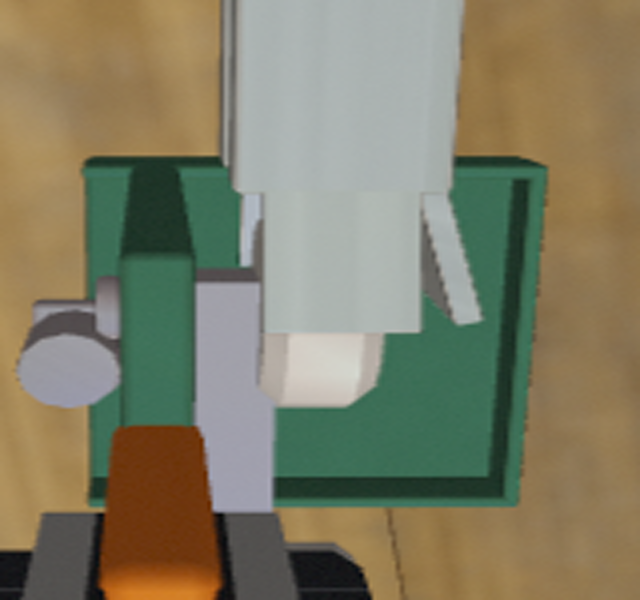

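The leading roller is under the top lead-in: roller centre u≈320, lead-in centre u≈341. After parallax the two agree within about 0.5 mm, and there is no contact force. Threading in.

>>> jog_arm(rows=[[[0.3, 0, 0], 0, 1], [[0.4, 0, 0], 0, 1], [[0.5, 0, 0], 0, 1], [[0.5, 0, 0], 0, 1], [[0.5, 0, 0], 0, 1], [[0.5, 0, 0], 0, 1], [[0.5, 0, 0], 0, 1], [[0.4, 0, 0], 0, 1], [[0.2, 0, 0], 0, 1], [[0, 0, 0], 0, 1]])

```text
time: 9.05
ee_pos: [0.5433, -0.0755, 0.1978]
tcp_rot: [0.762, 0.647, -0.0, -0.0]
contact_force: [1.1, -0.4, -3.3]
gripper_width: 0.099
grip_force: 69.7
```

```bash
python3 -c "
from h import *
rc()"
```

```text
t 9.05 rail xyz mm [  -0.4 -160.5  197.8] yaw err 0.0008 F rail [ 1.1 -0.2 -3.3] T [0.1  0.05 0.07] w 0.099
```

>>> jog_arm(rows=[[[0.4, 0, 0], 0, 1], [[0.6, 0, 0], 0, 1], [[0.8, 0, 0], 0, 1], [[0.8, 0, 0], 0, 1], [[0.8, 0, 0], 0, 1], [[0.8, 0, 0], 0, 1], [[0.8, 0, 0], 0, 1], [[0.7, 0, 0], 0, 1], [[0.3, 0, 0], 0, 1], [[0, 0, 0], 0, 1]])

```text
time: 9.88
ee_pos: [0.5531, -0.016, 0.1978]
tcp_rot: [0.762, 0.647, 0.0, -0.0]
contact_force: [0.1, 0.1, -3.3]
gripper_width: 0.096
grip_force: 69.6
```

```bash
python3 -c "
from h import *
rc()"
```

```text
t 9.88 rail xyz mm [  -0.4 -100.2  197.8] yaw err 0.0012 F rail [ 0.   0.1 -3.3] T [ 0.12  0.03 -0.01] w 0.096
```

Both roller pairs are in with no load. Releasing gently and lifting clear.

>>> jog_arm(rows=[[[0, 0, 0], 0, 0.85], [[0, 0, 0], 0, 0.8], [[0, 0, 0], 0, 0.75], [[0, 0, 0], 0, 0.7], [[0, 0, 0], 0, 0.65], [[0, 0, 0], 0, 0.65], [[0, 0, 0], 0, 0.65], [[0, 0, 0], 0, 0.65], [[0, 0, 0], 0, 0.65], [[0, 0, 0], 0, 0.65]], grip_force=20)

```text
time: 10.72
ee_pos: [0.553, -0.0168, 0.1978]
tcp_rot: [0.762, 0.647, -0.0, 0.0]
contact_force: [-0.1, 0.1, 1.8]
gripper_width: 0.353
grip_force: 0.0
```

```bash
python3 -c "
from h import *
rc()"
```

```text
t 10.72 rail xyz mm [  -0.4 -101.   197.8] yaw err 0.0003 F rail [-0.1  0.1  1.8] T [ 0.03  0.05 -0.04] w 0.353
```

>>> jog_arm(rows=[[[0, 0, -0.5], 0, 0.65], [[0, 0, -1], 0, 0.65], [[0, 0, -1.5], 0, 0.65], [[0, 0, -1.5], 0, 0.65], [[0, 0, -1], 0, 0.65], [[-1, 0, 0], 0, 0.8], [[-1.5, 0, 0], 0, 1], [[-1.5, 0, 0], 0, 1], [[-1, 0, 0], 0, 1], [[0, 0, 0], 0, 1]])

```text
time: 11.55
ee_pos: [0.5444, -0.0679, 0.2525]
tcp_rot: [0.763, 0.646, -0.0, -0.0]
contact_force: [0.5, 0.6, -0.7]
gripper_width: 0.002
grip_force: 0.0
```

```bash
python3 - <<'E'
from h import *
rc()
W=grab('wrist','w6.png');T=grab('top','t6.png')
w=cv2.imread('pics/w6.png');t=cv2.imread('pics/t6.png')
o=np.zeros((600,800,3),np.uint8);o[:375,:500]=cv2.resize(w,(500,375));o[380:600,:500]=cv2.resize(t[160:248,160:360],(500,220),interpolation=cv2.INTER_CUBIC)
S=grab('scene');c=S['color'][130:280,230:430,::-1];o[:225,500:]=cv2.resize(c,(300,225),interpolation=cv2.INTER_CUBIC)
cv2.imwrite('pics/c6.png',o)
E
```

```text
t 11.55 rail xyz mm [  -0.5 -152.8  252.5] yaw err -0.0015 F rail [ 0.4  0.6 -0.7] T [0.03 0.01 0.02] w 0.002
```

View pics/c6.png

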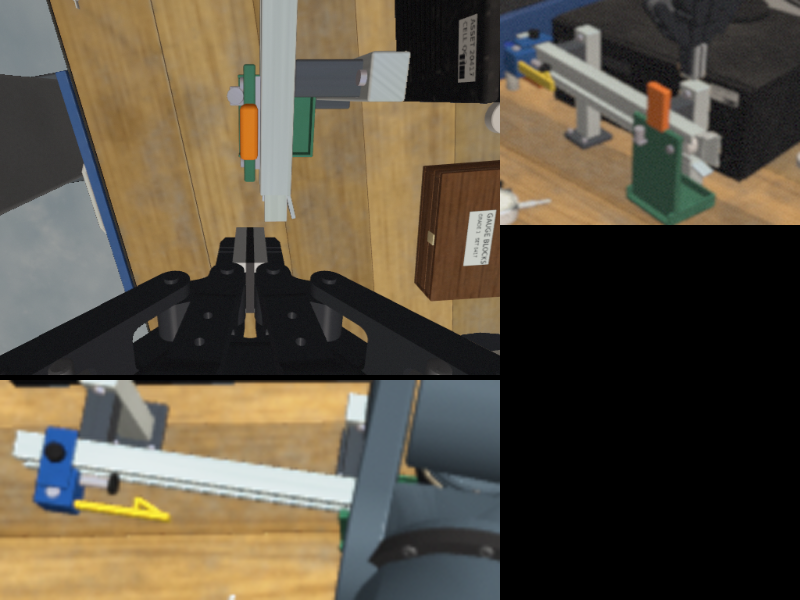

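The carrier hangs in the rail well short of the stop: tab at (249,132), yellow pawl and black buffer further left near (115,485) in the top crop. The fingers are closed behind it, so I'm lowering them and pushing the tab's trailing face.

>>> jog_arm(rows=[[[0, 0, 1.0], 0, 1], [[0, 0.05, 1.5], 0, 1], [[0, 0, 1.7], 0, 1], [[0, 0, 1.2], 0, 1], [[0, 0, 0.8], 0, 1], [[0, 0, 0], 0, 1], [[0.5, 0, 0], 0, 1], [[0.8, 0, 0], 0, 1], [[0.7, 0, 0], 0, 1], [[0.3, 0, 0], 0, 1]])

```text
time: 12.53
ee_pos: [0.5495, -0.0423, 0.1914]
tcp_rot: [0.762, 0.647, 0.0, 0.0]
contact_force: [0.1, -1.5, 0.2]
gripper_width: 0.002
grip_force: 0.6
```

```bash
python3 -c "
from h import *
rc()"
```

```text
t 12.53 rail xyz mm [   0.3 -126.7  191.4] yaw err 0.0011 F rail [ 0.4 -1.4  0.2] T [-0.16  0.11 -0.04] w 0.002
```

>>> jog_arm(rows=[[[0.3, 0, 0], 0, 1], [[0.5, 0, 0], 0, 1], [[0.7, 0, 0], 0, 1], [[0.8, 0, 0], 0, 1], [[0.8, 0, 0], 0, 1], [[0.8, 0, 0], 0, 1], [[0.8, 0, 0], 0, 1], [[0.8, 0, 0], 0, 1], [[0.8, 0, 0], 0, 1], [[0.7, 0, 0], 0, 1]])

```text
time: 13.37
ee_pos: [0.5606, 0.0265, 0.1908]
tcp_rot: [0.762, 0.647, -0.0, -0.0]
contact_force: [-0.3, -1.6, 1.2]
gripper_width: -0.002
grip_force: 0.7
```

```bash
python3 -c "
from h import *
rc()"
```

```text
t 13.37 rail xyz mm [ 1.000e-01 -5.700e+01  1.908e+02] yaw err 0.0005 F rail [-0.  -1.6  1.2] T [-0.21  0.05  0.03] w -0.002
```

>>> jog_arm(rows=[[[0.7, 0, 0], 0, 1], [[0.7, 0, 0], 0, 1], [[0.7, 0, 0], 0, 1], [[0.7, 0, 0], 0, 1], [[0.7, 0, 0], 0, 1], [[0.7, 0, 0], 0, 1], [[0.7, 0, 0], 0, 1], [[0.6, 0, 0], 0, 1], [[0.5, 0, 0], 0, 1], [[0.4, 0, 0], 0, 1]])

```text
time: 14.2
ee_pos: [0.571, 0.0893, 0.1908]
tcp_rot: [0.762, 0.647, -0.0, -0.0]
contact_force: [-0.7, -0.1, 0.6]
gripper_width: 0.002
grip_force: 0.7
```

>>> jog_arm(rows=[[[0.3, 0, 0], 0, 1], [[0.3, 0, 0], 0, 1], [[0.3, 0, 0], 0, 1], [[0.3, 0, 0], 0, 1], [[0.3, 0, 0], 0, 1], [[0.3, 0, 0], 0, 1], [[0.3, 0, 0], 0, 1], [[0.3, 0, 0], 0, 1], [[0.3, 0, 0], 0, 1], [[0.3, 0, 0], 0, 1]])

```text
time: 15.03
ee_pos: [0.5758, 0.1186, 0.1908]
tcp_rot: [0.762, 0.647, -0.0, -0.0]
contact_force: [-0.8, -1.0, 1.4]
gripper_width: 0.001
grip_force: 0.6
```

```bash
python3 -c "
from h import *
rc()"
```

```text
t 15.03 rail xyz mm [1.000e-01 3.630e+01 1.908e+02] yaw err 0.0002 F rail [-0.6 -1.1  1.4] T [-0.19  0.01  0.02] w 0.001
```

>>> jog_arm(rows=[[[0.2, 0, 0], 0, 1], [[0.2, 0, 0], 0, 1], [[0.2, 0, 0], 0, 1], [[0.2, 0, 0], 0, 1], [[0.2, 0, 0], 0, 1], [[0.2, 0, 0], 0, 1], [[0.2, 0, 0], 0, 1], [[0.2, 0, 0], 0, 1], [[0.2, 0, 0], 0, 1], [[0.2, 0, 0], 0, 1]])

```text
time: 15.87
ee_pos: [0.579, 0.1381, 0.1908]
tcp_rot: [0.762, 0.647, -0.0, 0.0]
contact_force: [-0.2, -4.4, 1.2]
gripper_width: 0.001
grip_force: 1.8
```

>>> jog_arm(rows=[[[0.1, 0, 0], 0, 1], [[0.1, 0, 0], 0, 1], [[0.1, 0, 0], 0, 1], [[0.1, 0, 0], 0, 1], [[0.1, 0, 0], 0, 1], [[0.1, 0, 0], 0, 1], [[0.1, 0, 0], 0, 1], [[0.1, 0, 0], 0, 1], [[0, 0, 0], 0, 1], [[0, 0, 0], 0, 1]])

```text
time: 16.7
ee_pos: [0.5803, 0.1461, 0.1907]
tcp_rot: [0.762, 0.647, 0.0, -0.0]
contact_force: [0.4, -3.2, 0.2]
gripper_width: 0.001
grip_force: 1.3
```

```bash
python3 -c "
from h import *
rc()"
```

```text
t 16.7 rail xyz mm [  0.   64.2 190.7] yaw err 0.0003 F rail [ 0.9 -3.1  0.2] T [-0.39 -0.06  0.02] w 0.001
```

>>> jog_arm(rows=[[[0.1, 0, 0], 0, 1], [[0.1, 0, 0], 0, 1], [[0.1, 0, 0], 0, 1], [[0.1, 0, 0], 0, 1], [[0.1, 0, 0], 0, 1], [[0, 0, 0], 0, 1], [[0, 0, 0], 0, 1], [[0, 0, 0], 0, 1], [[0, 0, 0], 0, 1], [[0, 0, 0], 0, 1]])

```text
time: 17.53
ee_pos: [0.5811, 0.1509, 0.1908]
tcp_rot: [0.762, 0.647, 0.0, -0.0]
contact_force: [-0.5, -3.2, 0.8]
gripper_width: 0.002
grip_force: 1.6
```

>>> jog_arm(rows=[[[0.1, 0, 0], 0, 1], [[0.1, 0, 0], 0, 1], [[0.1, 0, 0], 0, 1], [[0.1, 0, 0], 0, 1], [[0, 0, 0], 0, 1], [[0, 0, 0], 0, 1], [[0, 0, 0], 0, 1], [[0, 0, 0], 0, 1], [[0, 0, 0], 0, 1], [[0, 0, 0], 0, 1]])

```text
time: 18.37
ee_pos: [0.5818, 0.1548, 0.1908]
tcp_rot: [0.762, 0.647, -0.0, 0.0]
contact_force: [-1.1, -4.6, 1.3]
gripper_width: 0.001
grip_force: 2.4
```

```bash
python3 - <<'E'
from h import *
rc()
for n in ('scene','top','wrist'):
    P=grab(n,n+'7.png')
    for q in ('pawl','pin','tab'): print(n,q,[(round(d['score'],2),np.round(d['rect']).tolist()) for d in imaging.trace(P,q)][:2])
E
```

```text
t 18.37 rail xyz mm [1.000e-01 7.300e+01 1.908e+02] yaw err 0.0002 F rail [-0.4 -4.7  1.3] T [-0.8   0.11 -0.04] w 0.001
scene pawl [(0.51, [246.0, 171.0, 22.0, 18.0])]
scene pin [(0.95, [258.0, 151.0, 52.0, 81.0])]
scene tab [(0.73, [258.0, 155.0, 50.0, 80.0])]
top pawl []
top pin []
top tab []
wrist pawl [(0.78, [256.0, 91.0, 42.0, 182.0])]
wrist pin [(0.76, [281.0, 138.0, 143.0, 184.0])]
wrist tab [(0.78, [282.0, 139.0, 145.0, 185.0])]
```

>>> jog_arm(rows=[[[0.1, 0, 0], 0, 1], [[0.1, 0, 0], 0, 1], [[0.1, 0, 0], 0, 1], [[0.1, 0, 0], 0, 1], [[0, 0, 0], 0, 1], [[0, 0, 0], 0, 1], [[0, 0, 0], 0, 1], [[0, 0, 0], 0, 1], [[0, 0, 0], 0, 1], [[0, 0, 0], 0, 1]])

```text
time: 19.8
ee_pos: [0.5824, 0.1586, 0.1908]
tcp_rot: [0.762, 0.647, -0.0, 0.0]
contact_force: [-2.3, -5.3, 2.4]
gripper_width: -0.002
grip_force: 2.8
```

```bash
cat > yel.py <<'E'
from h import *
rc()
W=grab('wrist');h=cv2.cvtColor(W['color'],cv2.COLOR_RGB2HSV)
m=cv2.inRange(h,(22,120,90),(35,255,255));m[:60]=m[:60];n,l,st,c=cv2.connectedComponentsWithStats(m)
i=1+np.argmax(st[1:,4]);ys,xs=np.where(l==i);print('yellow',st[i],np.round(c[i],1),'slope',np.polyfit(ys,xs,1).round(3))
m=cv2.inRange(h,(5,180,90),(16,255,255));n,l,st,c=cv2.connectedComponentsWithStats(m)
if n>1: i=1+np.argmax(st[1:,4]);print('orange',st[i],c[i].round(1))
E
python3 yel.py
```

```text
t 19.8 rail xyz mm [1.000e-01 7.690e+01 1.908e+02] yaw err 0.0002 F rail [-1.4 -5.6  2.4] T [-0.89  0.1  -0.03] w -0.002
yellow [ 256  102   43  184 3725] [270.6 198.2] slope [7.40000e-02 2.55883e+02]
orange [ 297  202   33  121 3709] [313.4 263.6]
```

>>> jog_arm(rows=[[[0.15, 0, 0], 0, 1], [[0.15, 0, 0], 0, 1], [[0, 0, 0], 0, 1], [[-0.3, 0, 0], 0, 1], [[-0.4, 0, 0], 0, 1], [[-0.5, 0, 0], 0, 1], [[-0.6, 0, 0], 0, 1], [[-0.6, 0, 0], 0, 1], [[-0.6, 0, 0], 0, 1], [[0, 0, 0], 0, 1]])

```text
time: 20.68
ee_pos: [0.5779, 0.1311, 0.1908]
tcp_rot: [0.763, 0.647, -0.0, -0.0]
contact_force: [-0.2, -0.5, -0.2]
gripper_width: -0.001
grip_force: 0.0
```

```bash
python3 yel.py; python3 - <<'E'
from h import *
S=grab('scene','s8.png');W=grab('wrist','w8.png')
for q in ('tab','pawl'): print(q,[(round(d['score'],2),np.round(d['rect']).tolist()) for d in imaging.trace(S,q)][:1])
h=cv2.cvtColor(W['color'],cv2.COLOR_RGB2HSV);m=cv2.inRange(h,(5,180,90),(16,255,255))
n,l,st,c=cv2.connectedComponentsWithStats(m);i=1+np.argmax(st[1:,4]);x,y,w,hh=st[i][:4]
# leading top edge of tab: tab top z=.2085, top row of orange ~ its front-lower edge; compare with model for carrier y
for cy in (.06,.07,.08,.09,.095,.1,.105,.11,.12):
    P=xf(RR,RY,np.array([[-5,15,207],[5,15,207],[-5,-15,207],[-5,15,162],[0,20,152]])/1000+[0,cy,0]);print(cy,proj(W,P).round().tolist(),proj(S,P).round().tolist()[0])
print(x,y,w,hh)
E
```

```text
t 20.68 rail xyz mm [1.000e-01 4.900e+01 1.908e+02] yaw err -0.0006 F rail [-0.1 -0.5 -0.2] T [ 0.01 -0.04  0.03] w -0.001
yellow [ 252   23   46  202 4148] [267.8 128.9] slope [7.20000e-02 2.58441e+02]
orange [ 294  155   35  112 3641] [310.9 210.5]
tab [(0.67, [259.0, 154.0, 49.0, 81.0])]
pawl [(0.62, [243.0, 172.0, 24.0, 19.0])]
0.06 [[303.0, 280.0], [336.0, 280.0], [304.0, 367.0], [307.0, 240.0], [320.0, 222.0]] [272.0, 156.0]
0.07 [[303.0, 249.0], [337.0, 249.0], [304.0, 340.0], [307.0, 216.0], [320.0, 199.0]] [269.0, 154.0]
0.08 [[302.0, 216.0], [337.0, 216.0], [303.0, 311.0], [307.0, 191.0], [320.0, 175.0]] [266.0, 153.0]
0.09 [[302.0, 181.0], [337.0, 181.0], [303.0, 280.0], [307.0, 165.0], [320.0, 151.0]] [263.0, 151.0]
0.095 [[302.0, 163.0], [338.0, 163.0], [303.0, 265.0], [307.0, 152.0], [320.0, 138.0]] [262.0, 150.0]
0.1 [[301.0, 144.0], [338.0, 144.0], [303.0, 249.0], [306.0, 139.0], [320.0, 125.0]] [261.0, 150.0]
0.105 [[301.0, 125.0], [338.0, 125.0], [302.0, 232.0], [306.0, 125.0], [319.0, 112.0]] [259.0, 149.0]
0.11 [[301.0, 106.0], [338.0, 106.0], [302.0, 216.0], [306.0, 111.0], [319.0, 99.0]] [258.0, 148.0]
0.12 [[300.0, 65.0], [339.0, 65.0], [302.0, 181.0], [306.0, 83.0], [319.0, 72.0]] [255.0, 147.0]
294 157 35 112
```

```bash
python3 - <<'E'
from h import *
for f in ('scene1','s4','scene7','s8'):
    im=cv2.imread(f'pics/{f}.png');h=cv2.cvtColor(im,cv2.COLOR_BGR2HSV)
    m=cv2.inRange(h,(20,110,80),(36,255,255));m[:, :230]=0;m[:,300:]=0;m[:150]=0;m[210:]=0
    ys,xs=np.where(m>0);print(f,len(xs),xs.min(),xs.max(),ys.min(),ys.max(),xs.mean().round(1),ys.mean().round(1),np.polyfit(xs,ys,1).round(3))
E
```

```text
scene1 205 243 267 171 190 255.4 180.7 [ 0.547 40.962]
s4 206 243 267 171 191 255.4 180.7 [ 0.547 41.067]
scene7 218 242 266 171 194 255.6 181.0 [ 0.552 40.08 ]
s8 212 243 266 171 191 255.7 181.0 [ 0.549 40.503]
```

>>> jog_arm(rows=[[[0.4, 0, 0], 0, 1], [[0.4, 0, 0], 0, 1], [[0.4, 0, 0], 0, 1], [[0.2, 0, 0], 0, 1], [[0.1, 0, 0], 0, 1], [[0.1, 0, 0], 0, 1], [[0.1, 0, 0], 0, 1], [[0, 0, 0], 0, 1], [[0, 0, 0], 0, 1], [[0, 0, 0], 0, 1]])

```text
time: 21.77
ee_pos: [0.5808, 0.1488, 0.1908]
tcp_rot: [0.762, 0.647, -0.0, -0.0]
contact_force: [0.4, 0.2, 0.7]
gripper_width: 0.001
grip_force: 0.0
```

>>> jog_arm(rows=[[[0.1, 0, 0], 0, 1], [[0, 0, 0], 0, 1], [[0, 0, 0], 0, 1], [[0, 0, 0], 0, 1], [[0, 0, 0], 0, 1], [[0, 0, 0], 0, 1], [[0, 0, 0], 0, 1], [[0, 0, 0], 0, 1], [[0, 0, 0], 0, 1], [[0, 0, 0], 0, 1]])

```text
time: 22.6
ee_pos: [0.581, 0.1498, 0.1909]
tcp_rot: [0.762, 0.647, 0.0, 0.0]
contact_force: [-0.2, -4.1, 1.1]
gripper_width: 0.0
grip_force: 2.1
```

>>> jog_arm(rows=[[[0.2, 0, 0], 0, 1], [[0, 0, 0], 0, 1], [[0, 0, 0], 0, 1], [[0, 0, 0], 0, 1], [[0, 0, 0], 0, 1], [[0, 0, 0], 0, 1], [[0, 0, 0], 0, 1], [[0, 0, 0], 0, 1], [[0, 0, 0], 0, 1], [[0, 0, 0], 0, 1]])

```text
time: 23.43
ee_pos: [0.5813, 0.1519, 0.1908]
tcp_rot: [0.762, 0.647, 0.0, -0.0]
contact_force: [0.1, -3.0, 1.2]
gripper_width: -0.0
grip_force: 1.3
```

>>> jog_arm(rows=[[[0.2, 0, 0], 0, 1], [[0, 0, 0], 0, 1], [[0, 0, 0], 0, 1], [[0, 0, 0], 0, 1], [[0, 0, 0], 0, 1], [[0, 0, 0], 0, 1], [[0, 0, 0], 0, 1], [[0, 0, 0], 0, 1], [[0, 0, 0], 0, 1], [[0, 0, 0], 0, 1]])

```text
time: 24.27
ee_pos: [0.5816, 0.1538, 0.1908]
tcp_rot: [0.762, 0.647, -0.0, -0.0]
contact_force: [-0.7, -3.9, 1.4]
gripper_width: 0.006
grip_force: 2.0
```

Contact comes at the same spot with an immediate 3–4 N preload, and the pawl angle matches its shut value. It is caught, so I'm backing off and lifting away.

>>> jog_arm(rows=[[[-0.3, 0, 0], 0, 1], [[-0.6, 0, 0], 0, 1], [[-1, 0, 0], 0, 1], [[-1, 0, 0], 0, 1], [[-0.8, 0, -0.5], 0, 1], [[-0.5, 0, -1.5], 0, 1], [[0, 0, -1.5], 0, 1], [[0, 0, -1], 0, 1], [[0, 0, 0], 0, 1], [[0, 0, 0], 0, 1]])

```text
time: 25.1
ee_pos: [0.5748, 0.1122, 0.236]
tcp_rot: [0.762, 0.647, 0.0, 0.0]
contact_force: [0.1, 0.4, -1.2]
gripper_width: -0.001
grip_force: 0.0
```

```bash
python3 yel.py; python3 - <<'E'
from h import *
W=grab('wrist')
h=cv2.cvtColor(W['color'],cv2.COLOR_RGB2HSV);m=cv2.inRange(h,(5,180,90),(16,255,255))
n,l,st,c=cv2.connectedComponentsWithStats(m);i=1+np.argmax(st[1:,4]);print(st[i])
for cy in (.08,.09,.094,.1): print(cy,proj(W,xf(RR,RY,np.array([[-5,15,207],[5,-15,207]])/1000+[0,cy,0])).round().tolist())
S=grab('scene','s9.png');a=cv2.imread('pics/s8.png');b=cv2.imread('pics/s9.png')
print('scene diff at carrier low plate', np.abs(a[185:235,255:310].astype(int)-b[185:235,255:310]).mean(), 'noise',np.abs(a[300:350,100:200].astype(int)-b[300:350,100:200]).mean())
E
```

```text
t 25.1 rail xyz mm [2.00e-01 2.99e+01 2.36e+02] yaw err 0.0001 F rail [ 0.   0.4 -1.2] T [ 0.03 -0.   -0.06] w -0.001
yellow [ 266    1   34  168 2730] [277.3  90.2] slope [6.50000e-02 2.71462e+02]
orange [ 299  102   28   80 2036] [312.4 141.1]
[ 300  102   28   80 2066]
0.08 [[307.0, 139.0], [333.0, 216.0]]
0.09 [[307.0, 111.0], [333.0, 191.0]]
0.094 [[307.0, 100.0], [333.0, 181.0]]
0.1 [[307.0, 83.0], [333.0, 165.0]]
scene diff at carrier low plate 2.683757575757576 noise 2.1748
```

The carrier has stayed at y≈0.094 and the robot is clear of everything. Handing in.

```bash
python3 -c "
from station import bot
print(bot.job_done())"
```

```text
the job is handed in; nothing more can be done
None
```

The job is handed in at about 25 s: I let the carrier go in the rail well short of the stop, then pushed it with closed fingers until it caught; backed off, it has stayed put, judged by the 3–4 N preload on a second push, the pawl at its shut angle and its unchanged position.

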